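# Lock, load and unlock the tube shaker

## Task

Before any tube goes on, lock the shaker: take the lock key from its stand, slide its stem lightly along the channel floor until it drops into the hidden notch, and leave it seated there with its handle on the rim. With it locked, lay every sample tube from the bench flat in a lane, one to a lane, straight along it, all caps towards the upright back rail. Then take the key out and put it back fully home in its stand, without knocking over the bottle or the beaker.

Things in the scene. Friction and masses are not known exactly. Their poses are not given: they have to be found in the camera images.
- shaker: Bench tube shaker, white and aluminium, fixed, 240 mm deep (x) by 300 mm wide (y); origin at the centre of its underside, on the bench. Its +x points to the edge with the upright black back rail (12 mm thick, 25 mm high), its -x to the edge with the lock channel. Deck and channel rims are 55 mm above the bench. The key's notch is somewhere in the channel.
- lane_mid (a point): Lane floor (deck) at the middle of the middle lane, 30 mm along the shaker's x from its origin; axes as the shaker's. Five lanes along x, at y = -96, -48, 0, 48, 96 mm, each 38 mm wide between black ribs 10 mm wide and only 4 mm high, from 70 mm before this point to the back rail 72 mm behind it. Any lane may be used, one tube to a lane.
- channel_mid (a point): Middle of the lock channel at rim height, 98 mm along the shaker's -x from its origin. An open slot along y, 14 mm wide, 130 mm long, flat dark floor 15 mm below the rim. The floor has one notch across it, 13 mm long (y), over 14 mm deep, anywhere within 45 mm either side of this point: not given, dark on dark, found by sliding the key's stem on the floor. The floor does not give way.
- key_stand: The key's grey stand, fixed, 56 x 56 mm and 35 mm high, origin at the centre of its underside. In the middle of its top is a hole 14 mm in diameter, 30 mm deep, for the key's stem; fully home the handle's underside rests on the stand's top and the stem's tip is 8 mm above the bench.
- key_grip (a point): Centre of the lock key's handle: upright black block 26 x 26 mm, 45 mm high; below it a round steel stem, 8 mm diameter, 27 mm long, flat-ended (100 g in all). At the start it stands in its stand. z is up, x and y square to the handle's faces.
- key_tip (a point): Middle of the flat lower end of the key's stem, 49.5 mm below key_grip. Tip on the channel floor: the handle's underside is 12 mm above the rim. In the notch: the underside rests on the rim, the tip is 28 mm above the bench, and the key stands by itself.
- tube1_mid (a point): Middle of sample tube 1 (may be absent), on its axis: 100 mm long, white round body 18 mm in diameter, 22 g; x runs along the tube towards the cap. Lies on the bench at the start, axis 9 mm above it. The cap, the last 22 mm, is flat-sided, 28 mm wide and 18 mm thick, so the tube does not roll.
- tube1_cap (a point): Middle of the outer face of tube 1's cap, 50 mm from its middle.
- tube2_mid (a point): Middle of sample tube 2 (may be absent), on its axis: 100 mm long, white round body 18 mm in diameter, 22 g; x runs along the tube towards the cap. Lies on the bench at the start, axis 9 mm above it. The cap, the last 22 mm, is flat-sided, 28 mm wide and 18 mm thick, so the tube does not roll.
- tube2_cap (a point): Middle of the outer face of tube 2's cap, 50 mm from its middle.
- tube3_mid (a point): Middle of sample tube 3 (may be absent), on its axis: 100 mm long, white round body 18 mm in diameter, 22 g; x runs along the tube towards the cap. Lies on the bench at the start, axis 9 mm above it. The cap, the last 22 mm, is flat-sided, 28 mm wide and 18 mm thick, so the tube does not roll.
- tube3_cap (a point): Middle of the outer face of tube 3's cap, 50 mm from its middle.
- tube4_mid (a point): Middle of sample tube 4 (may be absent), on its axis: 100 mm long, white round body 18 mm in diameter, 22 g; x runs along the tube towards the cap. Lies on the bench at the start, axis 9 mm above it. The cap, the last 22 mm, is flat-sided, 28 mm wide and 18 mm thick, so the tube does not roll.
- tube4_cap (a point): Middle of the outer face of tube 4's cap, 50 mm from its middle.
- bottle: Bystander: amber bottle, 64 mm diameter, 150 mm tall, origin under its centre.
- beaker: Bystander: glass beaker, 70 mm diameter, 90 mm tall, origin under its centre.
Things that resemble listed ones, but are neither listed nor needed, are in the scene too. Of the things shaped like the part that bears key_grip, the black one is meant. Leave any red look-alike of the part that bears tube2_mid alone.

How it is judged:
By the outcome, as a careful person would: the job done as asked, in the order asked, and still so for the second after the job is handed in, with the robot touching nothing.
Of tube1, tube2, tube3, tube4 only 3 to 4 are there at a start; the rules pass over those that are not, and their reading is None.
At some moment in a run one of tube1, tube2, tube3, tube4 may be knocked a few centimetres aside while the robot is not near it.
It also fails if it takes over 210 s, if anything falls off the work surface, if the arm or the gripper's body presses on something with over 40 N, if the wrist force passes 120 N, or if a joint passes its speed limit or range.

## Robot

A 7-joint arm with a two-finger parallel gripper is mounted at the origin on the work surface. World frame = base frame: x ahead of the robot, y to its left, z up, the work surface at z = 0. Lengths are in mm, angles in rad, forces in N, time in s.
With the tool pointing down it reaches from about 350 to 775 mm from the base axis. Payload 3.1 kg.
Tool frame: the origin (TCP) lies midway between the tips of the shut fingers; the grasp point (between the pads) lies 19 mm behind it; z points along the fingers, y is the line along which they close (so a half turn about z gives the same grasp; the last joint's range is limited). The gripper opens to 85 mm and grips with 20 to 120 N. Pads are 22 mm wide; open, the fingers measure 114 mm over their backs; the gripper's body (76 mm by 85 mm) begins 54 mm behind the grasp point. The pads swing forward as they close: fully open they stand 13 mm farther back than shut.
Start: joints at [1.178, 0.311, 0.014, 1.512, -0.004, 1.319, -0.027], TCP at [189.04, -516.509, 231.304] pointing down, gripper open.
Joint ranges: [-2.7, 2.7], [-0.3, 1.91], [-1.27, 1.3], [0.12, 2.57], [-1.44, 4.58], [0.2, 2.03], [-3.05, 3.05]. Speed limits (rad/s): [2.79, 2.79, 3.14, 3.14, 3.14, 3.14, 3.14].

## Interface

Orientations are given as a unit quaternion [x, y, z, w].
In Python, from rig import arm gives the robot as it stands.
- The arm moves only by the shell command python3 -m crank 'ROWS' [FORCE]. ROWS is JSON, a list that holds one entry, the list of rows, each a list of 7 numbers: the shift along the world's x, y, z in mm, then the turn, a rotation vector about the world's x, y, z in degrees, then the opening, from 0 (shut) to 1 (fully open). In form: [[[x, y, z, rx, ry, rz, claw], ...]]. A call has 1 to 10 rows; each row shifts and turns the commanded pose from where the row before left it; what a row does not reach is not made up. A row lasts 1/12 s, in which the tool goes at most 41.7 mm and 7.16 degrees, less where a joint would pass 70% of its speed; a pose out of reach is approached as far as the arm can. A call with a gripper value outside its range is refused whole. The fingers move at their own pace and stop on an object; FORCE is the grip in N (left out, the last holds). Time passes only in rows, so rows that do not move let the fingers close. It gives the time, the measured TCP pose, the force, the opening and the grip force at its end, in the units of the state.
- arm.read_state(): the state, without advancing time (a new reading comes with each control period).
- arm.camera(name): name is "scene" or "top"; returns the picture (384x512x3 uint8, blue, green, red); there is no depth.
- arm.get_calibration(name): a dict with "fov_y" (degrees; the focal length in pixels is half the picture's height over the tangent of half this angle, whatever the lens; pixels are square), "cx", "cy" (the principal point, pixels), "extrinsics" (4x4, takes a point from camera to world coordinates). Camera axes: x right, y down, z forward; pixel columns grow to the right and rows downward; lengths in mm; the calibration is good to about 2 mm. A picture is of the moment at which its call begins. get_calibration takes no time and is no camera call.
- arm.sign_off(): hands the job in; it is judged then, once.
The state is a dict: "clock": time; "q": joint angles; "dq": joint speeds; "joint_efforts": joint torques, N m; "tool_pos": TCP position; "ee_rot": TCP orientation; "ft_force": force on the tool from outside, world axes, zero at the start; "moment": the same for the moment, N m; "finger_gap": finger opening in mm; "gripper_force": force on a finger pad.
Only numpy, scipy, OpenCV 4.12 (cv2) and the standard library are available. Lean on these libraries where they do the work, as an engineer would, in place of code of your own. Each camera call takes 0.05 s, during which the arm holds its last target. There are 200 camera calls.

## Working session

There is one attempt and no reset: what is moved stays moved. The work goes in short steps, Python scripts to look and compute and a shell command to move; the robot and the scene stay as the last step left them, time stands still between calls to the robot, and variables do not carry over. Pictures are saved under pics/ and viewed, at most 14 in all, crops included, and the job is handed in when it is done.

```bash
ls; mkdir -p pics; python3 - <<'E'
from rig import arm
import cv2
s=arm.read_state(); print({k:s[k] for k in ("clock","tool_pos","ee_rot","finger_gap","ft_force")})
for n in ("scene","top"):
    cv2.imwrite(f"pics/{n}0.png",arm.camera(n)); c=arm.get_calibration(n); print(n,c)
E
```

```text
pics
{'clock': 0.0, 'tool_pos': array([ 188.75916713, -515.80249375,  230.19467713]), 'ee_rot': array([ 9.84649794e-01,  1.74537522e-01, -2.48700900e-04, -1.17227273e-03]), 'finger_gap': 85.16766349786656, 'ft_force': array([1.35212801, 0.78942816, 0.88510951])}
scene {'fov_y': 46.117663326947486, 'cx': 256.40299540265516, 'cy': 189.51719309058893, 'extrinsics': array([[ 7.58452288e-01,  4.40480341e-01, -4.80340709e-01,
         1.05744367e+03],
       [ 6.51661507e-01, -5.23131162e-01,  5.49245908e-01,
        -6.55487329e+02],
       [-9.34916820e-03, -7.29596366e-01, -6.83814109e-01,
         7.87294906e+02],
       [ 0.00000000e+00,  0.00000000e+00,  0.00000000e+00,
         1.00000000e+00]])}
top {'fov_y': 56.70925355485349, 'cx': 252.5363096703288, 'cy': 198.03361972700682, 'extrinsics': array([[-2.37774123e-02, -9.95035976e-01,  9.66335381e-02,
         4.87755321e+02],
       [-9.99574374e-01,  2.20283853e-02, -1.91264454e-02,
        -6.76156268e+01],
       [ 1.69028205e-02, -9.70471858e-02, -9.95136241e-01,
         9.79454736e+02],
       [ 0.00000000e+00,  0.00000000e+00,  0.00000000e+00,
         1.00000000e+00]])}
```

View pics/scene0.png

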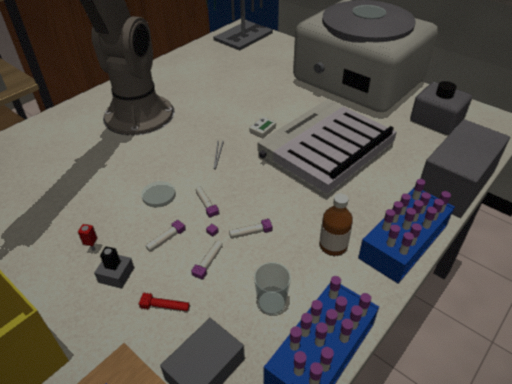

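View pics/top0.png

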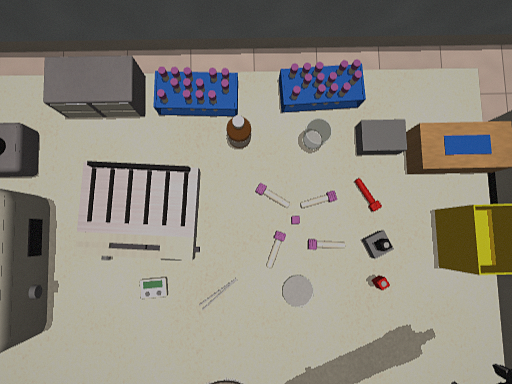

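The scene view shows four white tubes with purple caps at about (205,201), (166,236), (207,258) and (250,229). There is also a red tube, a loose purple cap, the black key in its stand at (112,262), a red key, and the shaker at (330,147). In the top view the black key is at (380,243), the shaker's rail runs (88,163)-(189,168), and the channel is at (134,246).

```bash
cat > h.py <<'E'
import numpy as np, cv2
from rig import arm
def K(n):
    c=arm.get_calibration(n); f=192/np.tan(np.radians(c["fov_y"]/2)); return f,c["cx"],c["cy"],np.array(c["extrinsics"])
def ray(n,u,v):
    f,cx,cy,E=K(n); return E[:3,3],E[:3,:3]@np.array([(u-cx)/f,(v-cy)/f,1])
def plane(n,u,v,z):
    o,d=ray(n,u,v); return o+d*(z-o[2])/d[2]
def proj(n,p):
    f,cx,cy,E=K(n); q=E[:3,:3].T@(np.array(p,float)-E[:3,3]); return np.array([cx+f*q[0]/q[2],cy+f*q[1]/q[2]])
def tri(a,b):
    (o1,d1),(o2,d2)=ray("scene",*a),ray("top",*b)
    d1=d1/np.linalg.norm(d1);d2=d2/np.linalg.norm(d2)
    s=np.linalg.lstsq(np.c_[d1,-d2],o2-o1,rcond=None)[0]; p,q=o1+s[0]*d1,o2+s[1]*d2
    return (p+q)/2,np.linalg.norm(p-q)
def caps(n,im):
    hsv=cv2.cvtColor(im,cv2.COLOR_BGR2HSV); m=cv2.inRange(hsv,(138,60,50),(168,255,255))
    k,l,st,ce=cv2.connectedComponentsWithStats(m)
    return [(ce[i],st[i,4]) for i in range(1,k) if st[i,4]>15]
def body(im,c,n,R=42):
    """bright body pixels near a cap -> far end + axis"""
    pass
def crop(im,x0,y0,x1,y1,s,f):
    cv2.imwrite(f"pics/{f}.png",cv2.resize(im[y0:y1,x0:x1],None,fx=s,fy=s,interpolation=cv2.INTER_CUBIC))
E
python3 - <<'E'
from h import *
np.set_printoptions(precision=1,suppress=True)
t=cv2.imread("pics/top0.png");s=cv2.imread("pics/scene0.png")
for n,im in(("top",t),("scene",s)):
    for c,a in caps(n,im):
        print(n,c,a,plane(n,*c,14 if n=="scene" else 16))
crop(t,70,150,210,270,5.5,"shk"); crop(t,240,170,400,290,5,"tub"); crop(s,75,170,285,300,3.8,"tubs")
E
```

```text
top [355.8  63.6] 58 [ 958.3 -388.5   16. ]
top [343.3  64.5] 58 [ 956.2 -352.8   16. ]
top [294.3  66.6] 47 [ 952.1 -213.1   16. ]
top [307.   72.4] 110 [ 934.4 -248.5   16. ]
top [318.7  65.8] 56 [ 953.3 -282.6   16. ]
top [162.  71.] 60 [945.1 159.4  16. ]
top [174.1  75.8] 105 [930.6 125.6  16. ]
top [186.8  76.1] 103 [929.2  90.1  16. ]
top [212.2  71.8] 54 [940.5  18.7  16. ]
top [224.7  71.6] 50 [940.6 -16.3  16. ]
top [356.6  75.1] 60 [ 924.2 -388.9   16. ]
top [319.7  76.8] 55 [ 921.1 -284.    16. ]
top [332.2  76.3] 58 [ 922.  -319.6   16. ]
top [224.5  82.5] 55 [908.8 -15.3  16. ]
top [199.   82.6] 52 [909.6  56.1  16. ]
top [345.8  86.6] 53 [ 891.1 -356.8   16. ]
top [320.7  88.5] 57 [ 886.8 -285.3   16. ]
top [333.4  87.4] 50 [ 889.4 -321.4   16. ]
top [186.1  92.9] 52 [880.2  92.3  16. ]
top [296.1  90.1] 56 [ 883.2 -215.7   16. ]
top [161.1  93.5] 57 [879.9 161.8  16. ]
top [198.8  93.9] 53 [876.7  57.   16. ]
top [211.4  94.3] 48 [875.2  22.   16. ]
top [260.5 188.5] 78 [ 606.9 -108.6   16. ]
top [331.6 195.7] 77 [ 582.9 -302.4   16. ]
top [295.4 219.5] 62 [ 520.3 -20
[... 620 characters left out ...]
8   14. ]
scene [394.5 229.8] 77 [842.8  66.6  14. ]
scene [416.2 227.3] 58 [876.8 105.4  14. ]
scene [409.1 236.2] 78 [876.9  70.5  14. ]
scene [198.4 270.6] 124 [ 583.6 -302.7   14. ]
scene [335.5 281.5] 92 [ 818.7 -139.3   14. ]
scene [365.3 297.9] 89 [ 885.6 -134.    14. ]
scene [336.5 308.3] 209 [ 855.1 -190.9   14. ]
scene [311.3 312.4] 204 [ 822.9 -230.3   14. ]
scene [357.4 310.4] 108 [ 888.6 -168.5   14. ]
scene [347.3 323.8] 107 [ 889.4 -206.    14. ]
scene [321.7 328. ] 112 [ 857.4 -244.6   14. ]
scene [295.8 332. ] 105 [ 825.1 -283.    14. ]
scene [327.  353.1] 114 [ 893.2 -279.8   14. ]
scene [299.8 357.5] 116 [ 860.7 -318.2   14. ]
scene [316.3 368.7] 131 [ 895.1 -316.    14. ]
```

View pics/shk.png

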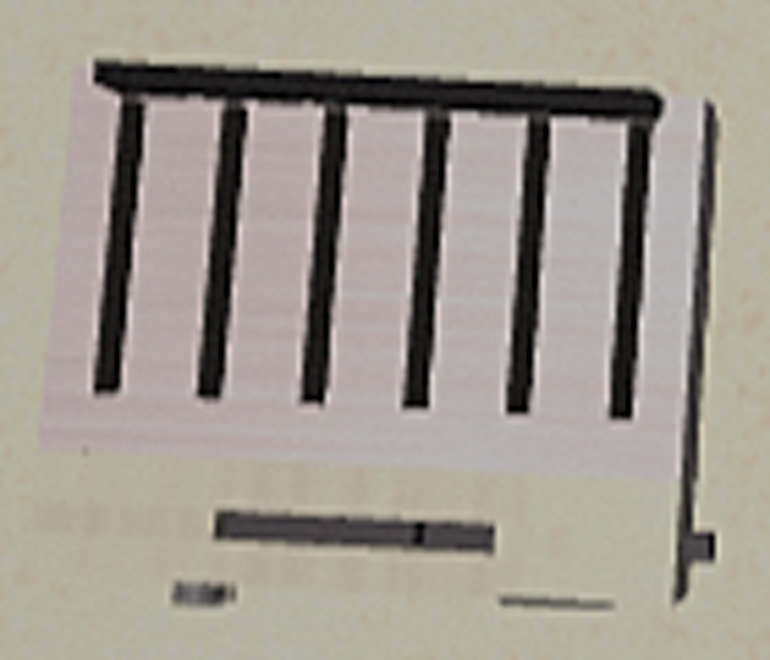

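View pics/tub.png

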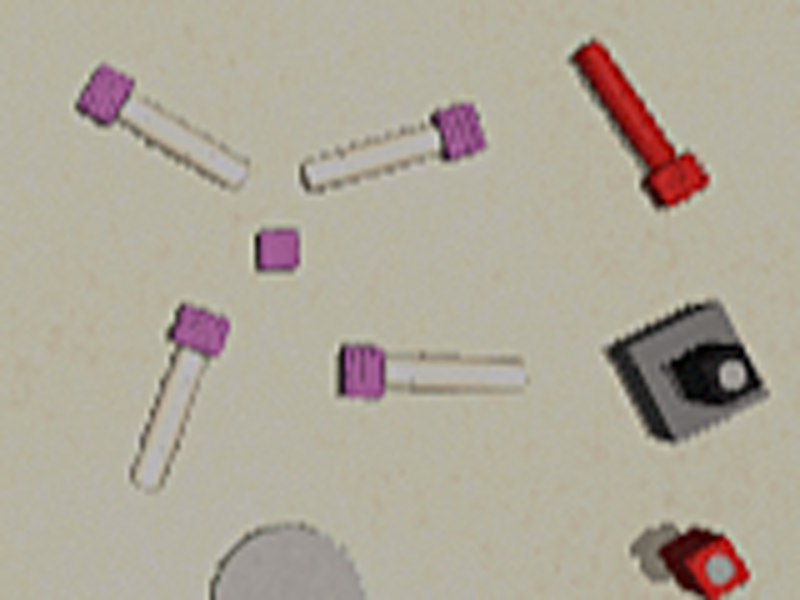

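View pics/tubs.png

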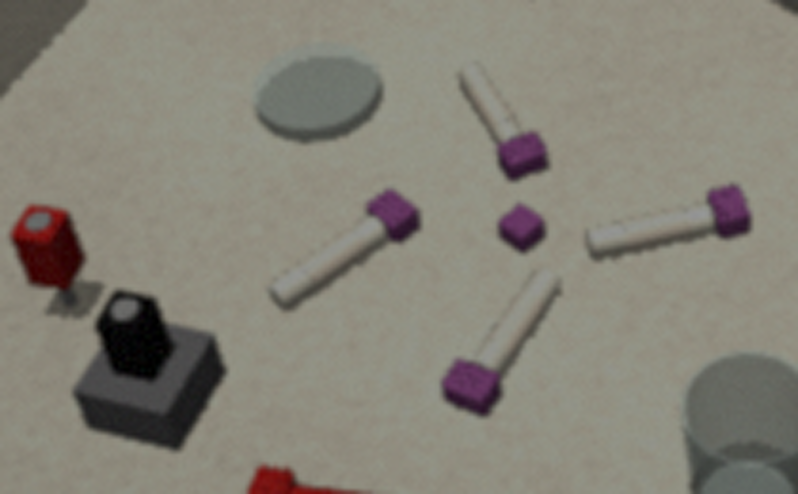

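The crops show the tubes (cap → tail, crop px): (105,95)→(240,178), (460,131)→(308,178), (201,330)→(148,482) and (362,371)→(524,375). The key top is at (733,374). In the shaker crop, the rib ends run (107,392)…(621,417) and the channel runs (215,524)-(494,538), with a dark mark at (419,534).

```bash
cat > m.py <<'E'
from h import *
np.set_printoptions(precision=1,suppress=True)
def cp(u,v,x0,y0,s): return (x0+(u+.5)/s-.5, y0+(v+.5)/s-.5)
S=lambda u,v:cp(u,v,70,150,5.5); T=lambda u,v:cp(u,v,240,170,5); C=lambda u,v:cp(u,v,75,170,3.8)
# shaker fit: local -> world (2D rigid)
L=[];W=[]
for i,(u,v) in enumerate([(107,392),(209,398),(313,403),(416,407),(517,412),(621,417)]):
    L.append((-40,120-48*i)); W.append(plane("top",*S(u,v),59)[:2])
for (u,v),y in zip([(215,524),(494,538)],[65,-65]): L.append((-98,y));W.append(plane("top",*S(u,v),55)[:2])
for (u,v),y in zip([(136,100),(640,120)],[120,-120]): L.append((102,y));W.append(plane("top",*S(u,v),59)[:2])
L=np.array(L,float);W=np.array(W);lc,wc=L.mean(0),W.mean(0);U,_,V=np.linalg.svd((L-lc).T@(W-wc));R=(U@V).T
SO=wc-R@lc; SY=np.arctan2(R[1,0],R[0,0]); SH=lambda x,y:SO+R@np.array([x,y])
E
python3 - <<'E'
from m import *
print("shaker",SO,np.degrees(SY),"res",np.abs(L@R.T+SO-W).max(0)); print("chan",SH(-98,0)); print("mark y",R.T@(plane("top",*S(419,534),48)[:2]-SO))
print("key top",plane("top",*T(733,374),80),plane("scene",*C(125,309),80),tri(C(125,309),T(733,374)))
for a,b in [((105,95),(240,178)),((460,131),(308,178)),((201,330),(148,482)),((362,371),(524,375))]:
    p=plane("top",*T(*a),16)[:2];q=plane("top",*T(*b),9)[:2];d=p-q;n=np.linalg.norm(d);print("tube mid",q+50*d/n,"yaw",np.degrees(np.arctan2(d[1],d[0])),n)
s=cv2.imread("pics/scene0.png");t=cv2.imread("pics/top0.png")
a=cv2.resize(s[235:290,90:140],(400,440),interpolation=2);b=cv2.resize(t[225:265,355:400],(450,400),interpolation=2)
o=np.zeros((440,800,3),np.uint8);o[:,:400]=a;o[:355,400:]=cv2.resize(b,(400,355))
g=np.clip(o.astype(float)*1.8+20,0,255).astype(np.uint8);cv2.imwrite("pics/key.png",g)
E
```

```text
shaker [558.2 213.3] -4.073089006604802 res [3.1 1.4]
chan [460.4 220.3]
mark y [-98.4 -27.1]
key top [ 450.1 -419.5   80. ] [ 449.3 -417.1   80. ] (array([ 450.5, -418.2,   82. ]), np.float64(1.2512216815683828))
tube mid [ 587.  -139.7] yaw 57.51820381526902 86.67802006228568
tube mid [ 572.8 -267.4] yaw -74.30514703251626 86.35847777650352
tube mid [ 443.9 -144.4] yaw -20.669182462578107 86.32580091451793
tube mid [ 451.9 -283. ] yaw 87.09018640165533 89.61419872188166
```

View pics/key.png

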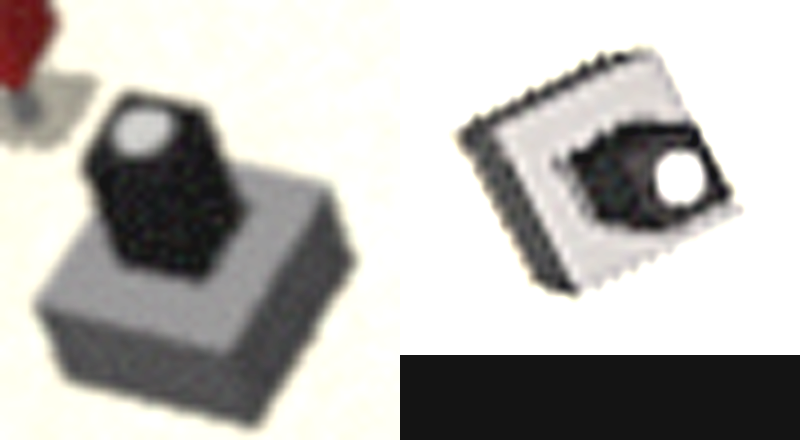

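The key's top spot is at left-panel (145,130) and right-panel (680,180). Its faces and the stand's are both yawed about 28°. Next I move above the key.

```bash
python3 -m crank '[[[35,13,0,0,0,2,1],[38,14,0,0,0,2,1],[38,14,0,0,0,2,1],[38,14,0,0,0,2,1],[38,14,0,0,0,0,1],[38,14,0,0,0,0,1],[36,14,0,0,0,0,1],[0,0,-40,0,0,0,1],[0,0,-40,0,0,0,1],[0,0,0,0,0,0,1]]]' 40; python3 - <<'E'
from h import *
s=arm.read_state();print(s["clock"],s["tool_pos"],s["ee_rot"],s["ft_force"]);crop(arm.camera("top"),345,200,425,290,6,"k1")
E
```

```text
clock: 0.93
tool_pos: [445.1, -413.8, 141.4]
ee_rot: [0.97, 0.244, -0.006, -0.008]
ft_force: [-2.4, 1.4, -2.4]
finger_gap: 85.4
gripper_force: 0.0
0.9333 [ 445.09295776 -413.83550102  141.40578777] [ 0.96973462  0.24394768 -0.00584476 -0.00837513] [-2.39698037  1.41786809 -2.43680856]
```

```bash
for i in 1 2; do python3 -m crank '[[[0,0,0,0,0,0,1],[0,0,0,0,0,0,1],[0,0,0,0,0,0,1]]]'; done
```

```text
clock: 1.23
tool_pos: [451.3, -421.5, 154.7]
ee_rot: [0.97, 0.242, 0.002, 0.003]
ft_force: [0.5, -0.1, 0.2]
finger_gap: 85.4
gripper_force: 0.0
clock: 1.48
tool_pos: [450.4, -420.0, 152.5]
ee_rot: [0.97, 0.243, 0.001, 0.001]
ft_force: [0.1, -0.4, -0.2]
finger_gap: 85.4
gripper_force: 0.0
```

```bash
python3 -m crank '[[[0,1,-15,0,0,0,1],[0,0,-20,0,0,0,1],[0,0,-20,0,0,0,1],[0,0,-16,0,0,0,1],[0,0,-13,0,0,0,1],[0,0,-10,0,0,0,1],[0,0,-7,0,0,0,1],[0,0,-4,0,0,0,1],[0,0,-1,0,0,0,1],[0,0,0,0,0,0,1]]]' 40;  python3 -m crank '[[[0,0,0,0,0,0,0.4],[0,0,0,0,0,0,0.3],[0,0,0,0,0,0,0.2],[0,0,0,0,0,0,0],[0,0,0,0,0,0,0],[0,0,0,0,0,0,0],[0,0,0,0,0,0,0],[0,0,0,0,0,0,0]]]' 40; python3 -m crank '[[[0,0,0,0,0,0,0],[0,0,0,0,0,0,0],[0,0,0,0,0,0,0],[0,0,0,0,0,0,0]]]'
```

```text
clock: 2.32
tool_pos: [450.3, -418.7, 45.7]
ee_rot: [0.97, 0.243, 0.0, 0.0]
ft_force: [0.5, 0.4, 0.0]
finger_gap: 85.0
gripper_force: 0.0
clock: 2.98
tool_pos: [450.3, -418.7, 45.7]
ee_rot: [0.97, 0.243, 0.0, 0.0]
ft_force: [0.0, 0.0, 2.4]
finger_gap: 25.8
gripper_force: 40.0
clock: 3.32
tool_pos: [450.3, -418.7, 45.7]
ee_rot: [0.97, 0.243, 0.0, 0.0]
ft_force: [-0.6, -0.4, 3.9]
finger_gap: 25.4
gripper_force: 40.1
```

Key gripped (gap 25.4). I lift it and refine the channel position.

```bash
python3 -m crank '[[[0,0,5,0,0,0,0],[0,0,15,0,0,0,0],[0,0,25,0,0,0,0],[0,0,25,0,0,0,0],[0,0,25,0,0,0,0],[0,0,20,0,0,0,0],[0,0,10,0,0,0,0],[0,0,5,0,0,0,0],[0,0,0,0,0,0,0],[0,0,0,0,0,0,0]]]'; python3 - <<'E'
from m import *
print("resid",(W-(L@R.T+SO))@R)
for n,f in(("top","top0"),("scene","scene0")):
    g=cv2.cvtColor(cv2.imread(f"pics/{f}.png"),cv2.COLOR_BGR2GRAY).astype(np.float32)
    for y in(-50,-27,0,27,50):
        xs=np.arange(-125,-69,1.); P=[proj(n,[*SH(x,y),55]) for x in xs]; P=np.array(P,np.float32)
        v=cv2.remap(g,P[None,:,0],P[None,:,1],1)[0]; th=(np.median(v)+v.min())/2; d=xs[v<th]; d=d[abs(d+98)<12]; print(n,y,d.min(),d.max() if len(d) else d)
    xs=np.arange(-90,91,1.)
    P=np.array([proj(n,[*SH(-98 if n=="top" else -98,y),55]) for y in xs],np.float32);v=cv2.remap(g,P[None,:,0],P[None,:,1],1)[0];d=xs[v<(np.median(v[:15])+v.min())/2];print("len",d.min(),d.max(),v[20:160:4].astype(int))
    for y in(-96,0,96): pass
print(SH(-98,-50),SH(-98,50))
E
```

```text
clock: 4.15
tool_pos: [449.3, -417.9, 173.7]
ee_rot: [0.97, 0.243, -0.001, -0.001]
ft_force: [-0.3, -0.3, -1.1]
finger_gap: 25.5
gripper_force: 39.6
resid [[ 0.9 -0.6]
 [ 0.4 -0. ]
 [ 0.3 -0.4]
 [ 0.8 -0.3]
 [ 0.7  0.6]
 [ 0.7  0.1]
 [ 0.2  0.7]
 [-0.3  1. ]
 [-3.  -1.6]
 [-0.6  0.4]]
top -50 -104.0 -93.0
top -27 -104.0 -93.0
top 0 -104.0 -92.0
top 27 -105.0 -93.0
top 50 -104.0 -92.0
len -63.0 65.0 [177 189  72  68  69  70  70  70  68  70  22  58  72  70  68  70  69  68
  69  71  68  67  70  70  68  68  68  68  67  67  70  67  67  53 111]
scene -50 -104.0 -93.0
scene -27 -105.0 -93.0
scene 0 -104.0 -92.0
scene 27 -104.0 -92.0
scene 50 -104.0 -92.0
len -60.0 67.0 [129 126 102  67  59  59  58  57  58  57  58  59  61  62  59  58  57  59
  58  59  59  55  59  58  60  61  59  58  56  59  58  59  59  61  82]
[456.9 170.4] [464.  270.2]
```

```bash
python3 -m crank '[[[0,15,0,0,0,-2,0],[0,25,0,0,0,-4,0],[0,35,0,0,0,-4,0],[0,35,0,0,0,-4,0],[0,35,0,0,0,-4,0],[1,35,0,0,0,-4,0],[1,35,0,0,0,-4,0],[1,35,0,0,0,-4,0],[1,35,0,0,0,-2,0],[1,35,0,0,0,0,0]]]'; python3 -m crank '[[[0,35,0,0,0,0,0],[0,35,0,0,0,0,0],[0,35,0,0,0,0,0],[0,35,0,0,0,0,0],[1,35,0,0,0,0,0],[1,30,0,0,0,0,0],[0,25,0,0,0,0,0],[0,20,0,0,0,0,0],[0,12,0,0,0,0,0],[0,5,0,0,0,0,0]]]';python3 -m crank '[[[0,0,-10,0,0,0,0],[0,1,-20,0,0,0,0],[0,0,-15,0,0,0,0],[0,0,-10,0,0,0,0],[0,0,-5,0,0,0,0],[0,0,0,0,0,0,0],[0,0,0,0,0,0,0],[0,0,0,0,0,0,0],[0,0,0,0,0,0,0],[0,0,0,0,0,0,0]]]'; python3 - <<'E'
from m import *
im=arm.camera("scene"); s=arm.read_state(); p=s["tool_pos"]; print(p,s["ee_rot"],np.array(p[:2])-SH(-98.3,-50))
u,v=proj("scene",[p[0],p[1],p[2]-37]).astype(int); print(proj("scene",[p[0],p[1],p[2]-37]),proj("scene",[p[0],p[1],p[2]-11]))
crop(im,u-45,v-45,u+45,v+35,8,"c1")
E
```

```text
clock: 4.98
tool_pos: [453.4, -96.6, 173.6]
ee_rot: [0.999, -0.035, -0.002, -0.0]
ft_force: [0.4, 1.0, -1.1]
finger_gap: 26.0
gripper_force: 39.6
clock: 5.82
tool_pos: [455.3, 171.1, 173.6]
ee_rot: [0.999, -0.032, -0.002, -0.0]
ft_force: [-0.5, -0.6, -1.1]
finger_gap: 25.1
gripper_force: 39.6
clock: 6.65
tool_pos: [457.7, 169.7, 116.1]
ee_rot: [0.999, -0.034, 0.001, -0.0]
ft_force: [0.3, -0.2, -1.5]
finger_gap: 25.7
gripper_force: 39.6
[457.6 169.7 116. ] [ 1. -0.  0. -0.] [ 1.  -0.8]
[289.3 123.6] [289.7 115.6]
```

View pics/c1.png

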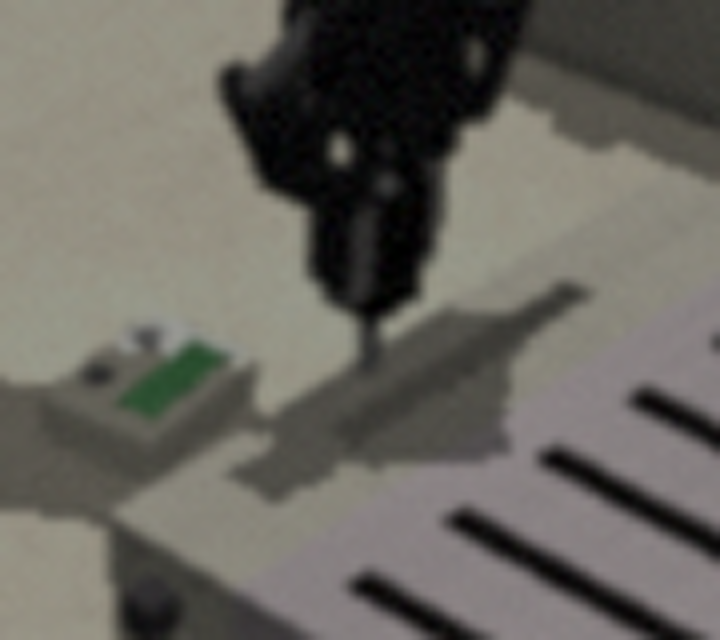

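The tip is at crop (369,368), px (289.7,123.6), within a millimetre of the prediction. I descend into the channel, checking that it passes the rim (TCP 92.7).

```bash
python3 -m crank '[[[-1,0,-6,0,0,0,0],[0,0,-6,0,0,0,0],[0,0,-5,0,0,0,0],[0,0,-4,0,0,0,0],[0,0,-3,0,0,0,0],[0,0,-3,0,0,0,0],[0,0,-2,0,0,0,0],[0,0,-1,0,0,0,0],[0,0,0,0,0,0,0],[0,0,0,0,0,0,0]]]';python3 -m crank '[[[0,0,-1.5,0,0,0,0],[0,0,-1.5,0,0,0,0],[0,0,-1,0,0,0,0],[0,0,-1,0,0,0,0],[0,0,0,0,0,0,0],[0,0,0,0,0,0,0]]]'
```

```text
clock: 7.53
tool_pos: [456.2, 169.6, 85.4]
ee_rot: [0.999, -0.034, 0.0, -0.0]
ft_force: [0.4, 0.8, -1.2]
finger_gap: 25.7
gripper_force: 39.6
clock: 8.03
tool_pos: [456.0, 169.5, 80.2]
ee_rot: [0.999, -0.034, -0.0, 0.0]
ft_force: [0.0, 0.6, -1.1]
finger_gap: 25.8
gripper_force: 39.6
```

```bash
for i in 1 2 3; do python3 -m crank '[[[0,0,-1,0,0,0,0],[0,0,0,0,0,0,0],[0,0,0,0,0,0,0]]]' | grep -E 'tool_pos|ft_f'; done
```

```text
tool_pos: [456.0, 169.5, 79.3]
ft_force: [-1.2, -0.3, -1.8]
tool_pos: [456.0, 169.5, 78.2]
ft_force: [-0.1, 0.6, -1.6]
tool_pos: [456.2, 169.6, 77.6]
ft_force: [0.5, 0.1, 2.1]
```

```bash
for i in 1 2 3 4 5 6 7 8; do python3 -m crank '[[[0.1,1,-0.1,0,0,0,0],[0.1,1,0,0,0,0,0]]]' | grep -E 'tool_pos|ft_f' | tr '\n' ' '; echo; done
```

```text
tool_pos: [456.3, 169.8, 77.5] ft_force: [-0.8, -5.1, 5.8] 
tool_pos: [456.5, 170.4, 77.5] ft_force: [-2.5, -5.8, 6.4] 
tool_pos: [456.9, 172.2, 77.5] ft_force: [-2.0, -6.5, 7.3] 
tool_pos: [457.3, 174.1, 77.5] ft_force: [-1.2, -5.8, 7.4] 
tool_pos: [457.7, 175.8, 77.5] ft_force: [-1.0, -6.5, 7.9] 
tool_pos: [458.0, 177.5, 77.5] ft_force: [-2.1, -7.5, 8.1] 
tool_pos: [458.3, 179.2, 77.5] ft_force: [-1.5, -6.8, 9.6] 
tool_pos: [458.6, 180.9, 77.4] ft_force: [-1.7, -7.7, 10.2]
```

```bash
python3 -m crank '[[[-1,0,0.6,0,0,0,0],[0,0,0,0,0,0,0]]]' | grep -E 'tool_pos|ft_f' | tr '\n' ' '; echo; for i in 1 2 3 4 5 6 7 8; do python3 -m crank '[[[0.05,1,0,0,0,0,0],[0.05,1,0,0,0,0,0]]]' | grep -E 'tool_pos|ft_f' | tr '\n' ' '; echo; done
```

```text
tool_pos: [457.4, 184.8, 77.5] ft_force: [0.6, -3.5, 3.8] 
tool_pos: [457.4, 186.2, 77.4] ft_force: [0.2, -5.6, 4.1] 
tool_pos: [457.1, 189.7, 77.1] ft_force: [-0.2, 0.0, -0.5] 
tool_pos: [455.9, 193.1, 76.4] ft_force: [-0.7, -0.0, -1.1] 
tool_pos: [456.4, 194.4, 76.6] ft_force: [0.4, 0.3, -2.0] 
tool_pos: [456.6, 195.0, 76.7] ft_force: [0.1, -0.9, -1.2] 
tool_pos: [456.6, 195.5, 76.6] ft_force: [-1.3, -4.3, -0.6] 
tool_pos: [456.7, 196.0, 76.5] ft_force: [-1.1, -7.6, 0.1] 
tool_pos: [456.7, 196.3, 76.4] ft_force: [-1.2, -9.2, 2.2]
```

```bash
python3 -m crank '[[[0.5,-3,0,0,0,0,0],[0.5,-3,0,0,0,0,0],[0,-2,0,0,0,0,0],[0,-1,0,0,0,0,0],[0,0,0,0,0,0,0],[0,0,0,0,0,0,0],[0,0,0,0,0,0,0]]]' | grep -vE 'clock|grip';for i in 1 2 ; do python3 -m crank '[[[0,0,-1.5,0,0,0,0],[0,0,-1.5,0,0,0,0],[0,0,0,0,0,0,0]]]' | grep -E 'tool_pos|ft_f' | tr '\n' ' '; echo; done
```

```text
tool_pos: [458.7, 193.3, 77.4]
ee_rot: [0.999, -0.034, 0.0, -0.001]
ft_force: [-0.6, -0.6, -2.1]
finger_gap: 25.3
tool_pos: [458.2, 192.5, 73.7] ft_force: [0.2, -0.2, -1.7] 
tool_pos: [458.2, 192.4, 70.7] ft_force: [1.4, 0.2, -1.5]
```

In the notch, with no side force. I seat it.

```bash
python3 -m crank '[[[0,0,-1.5,0,0,0,0],[0,0,-1.5,0,0,0,0],[0,0,0,0,0,0,0]]]' | grep -E 'tool_pos|ft_f' | tr '\n' ' '; echo; for i in 1 2 3; do python3 -m crank '[[[0,0,-1,0,0,0,0],[0,0,0,0,0,0,0],[0,0,0,0,0,0,0]]]' | grep -E 'tool_pos|ft_f' | tr '\n' ' '; echo; done
```

```text
tool_pos: [458.2, 192.3, 67.8] ft_force: [-0.2, -0.3, -1.3] 
tool_pos: [458.4, 192.5, 67.1] ft_force: [-0.2, 0.4, -1.7] 
tool_pos: [458.4, 192.4, 66.1] ft_force: [-0.1, -0.0, -2.6] 
tool_pos: [458.6, 192.6, 65.6] ft_force: [-0.7, -0.4, 4.1]
```

```bash
python3 -m crank '[[[0,0,0,0,0,0,0.4],[0,0,0,0,0,0,0.6],[0,0,0,0,0,0,0.8],[0,0,0,0,0,0,0.8],[0,0,0,0,0,0,0.8],[0,0,5,0,0,0,0.8],[0,0,10,0,0,0,0.8],[0,0,15,0,0,0,0.8],[0,0,25,0,0,0,0.8],[0,0,25,0,0,0,0.8]]]'; python3 -m crank '[[[0,-10,15,0,0,0,0.8],[0,-25,5,0,0,0,0.8],[0,-35,0,0,0,0,0.8],[0,-35,0,0,0,0,0.8],[0,-35,0,0,0,0,0.8],[0,-20,0,0,0,0,0.8],[0,-10,0,0,0,0,0.8],[0,0,0,0,0,0,0.8],[0,0,0,0,0,0,0.8]]]'
cat >> m.py <<'E'
def tubes(im):
    """top view: white body = axis through cap centroid and body pixels"""
    hsv=cv2.cvtColor(im,cv2.COLOR_BGR2HSV); m=cv2.inRange(hsv,(0,0,150),(180,28,255))
    out=[]
    for c,a in caps("top",im):
        p=plane("top",*c,16)[:2]
        if not(350<p[0]<780 and -450<p[1]<380) or a<40: continue
        vv,uu=np.nonzero(m); k=np.hypot(uu-c[0],vv-c[1])<40
        mm=np.zeros_like(m); mm[vv[k],uu[k]]=255
        n,l,st,ce=cv2.connectedComponentsWithStats(mm)
        best=[i for i in range(1,n) if 60<st[i,4]<400]
        q=[np.array(ce[i]) for i in best]
        out.append((c,a,p,[(plane("top",*x,11)[:2],st[i,4]) for i,x in zip(best,q)]))
    return out
E
python3 - <<'E'
from m import *
s=arm.read_state();print(s["q"],s["ft_force"])
im=arm.camera("top");cv2.imwrite("pics/top1.png",im)
for t in tubes(im): print(t)
crop(im,70,150,350,290,2.85,"t1")
E
```

```text
clock: 14.53
tool_pos: [457.9, 192.4, 146.3]
ee_rot: [0.999, -0.034, -0.001, 0.0]
ft_force: [-0.2, 0.1, -0.9]
finger_gap: 68.5
gripper_force: 0.0
clock: 15.28
tool_pos: [458.7, 23.7, 165.7]
ee_rot: [0.999, -0.034, 0.0, -0.001]
ft_force: [0.3, -0.0, -1.1]
finger_gap: 68.4
gripper_force: 0.0
[ 0.2  0.2 -0.3  1.8  0.1  1.1 -1.8] [ 0.3 -0.  -1.1]
(array([260.5, 188.5]), np.int32(78), array([ 606.9, -108.6]), [(array([ 625.4, -197.5]), np.int32(68)), (array([ 596.7, -150.5]), np.int32(245)), (array([ 550.7, -141.6]), np.int32(116))])
(array([331.5, 195.7]), np.int32(79), array([ 583. , -302.1]), [(array([ 570.3, -254.6]), np.int32(90)), (array([ 545.4, -216.7]), np.int32(76))])
(array([295.4, 219.5]), np.int32(62), array([ 520.3, -200.9]), [(array([ 596.8, -239.2]), np.int32(271)), (array([ 562.9, -184.4]), np.int32(175)), (array([ 570.3, -254.6]), np.int32(90)), (array([ 550.7, -141.6]), np.int32(116))])
(array([279.5, 235.8]), np.int32(79), array([ 477.4, -156.5]), [(array([ 556. , -195.3]), np.int32(143)), (array([ 550.7, -141.6]), np.int32(116))])
(array([312.4, 243.9]), np.int32(80), array([ 453.7, -244.5]), [(array([ 466. , -339.6]), np.int32(93)), (array([ 453.6, -291.3]), np.int32(105))])
```

View pics/t1.png

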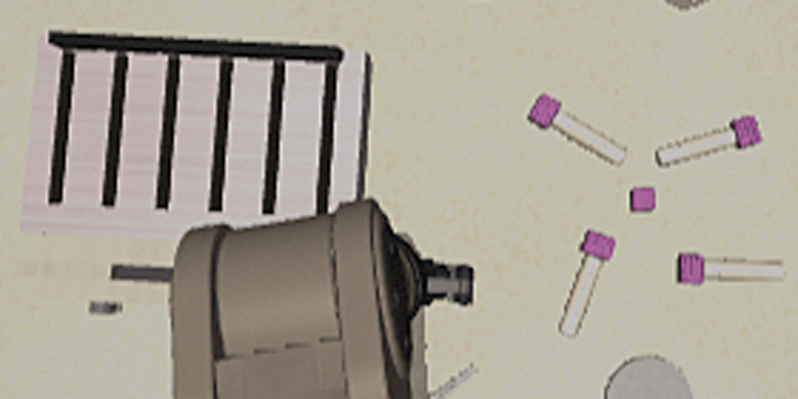

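The view shows all four tubes unmoved, with caps at crop (545,110), (747,131), (598,246) and (691,268). I pick the tube at (598,246) first.

```bash
python3 -m crank '[[[-2,-15,0,0,0,-3,0.5],[-3,-30,-10,0,0,-4,0.5],[-3,-35,-20,0,0,-4,0.5],[-3,-35,-20,0,0,-3,0.5],[-3,-28,-15,0,0,-3,0.5],[-2,-16,-10,0,0,0,0.5],[0,-8,-10,0,0,0,0.5],[0,0,-15,0,0,0,0.5],[0,0,-15,0,0,0,0.5],[0,0,-10,0,0,0,0.5]]]' 40; python3 -m crank '[[[0,0,-10,0,0,0,0.5],[0,0,-8,0,0,0,0.5],[0,0,-6,0,0,0,0.5],[0,0,-5,0,0,0,0.5],[0,0,-3,0,0,0,0.5],[0,0,-2,0,0,0,0.5],[0,0,0,0,0,0,0.5],[0,0,0,0,0,0,0.5]]]'
```

```text
clock: 16.17
tool_pos: [442.5, -142.7, 38.9]
ee_rot: [0.984, -0.18, -0.001, -0.001]
ft_force: [0.8, -0.1, 0.2]
finger_gap: 43.1
gripper_force: 0.0
clock: 16.83
tool_pos: [442.7, -144.6, 6.3]
ee_rot: [0.983, -0.181, 0.0, 0.0]
ft_force: [0.1, -0.0, -0.0]
finger_gap: 42.9
gripper_force: 0.0
```

```bash
python3 -m crank '[[[0,0,-1,0,0,0,0.3],[0,0,0,0,0,0,0.2],[0,0,0,0,0,0,0.1],[0,0,0,0,0,0,0],[0,0,0,0,0,0,0],[0,0,0,0,0,0,0],[0,0,0,0,0,0,0]]]' 30;  python3 -m crank '[[[0,0,3,0,0,0,0],[0,0,7,0,0,0,0],[0,0,15,0,0,0,0],[0,0,25,0,0,0,0],[0,0,30,0,0,0,0],[0,0,20,0,0,0,0],[0,0,10,0,0,0,0],[0,0,0,0,0,0,0],[0,0,0,0,0,0,0]]]'; python3 - <<'E'
from m import *
for x,y in((35,96),(35,48),(35,0),(35,-48),(35,-96)): print(x,y,SH(x,y))
E
```

```text
clock: 17.42
tool_pos: [442.8, -144.6, 5.5]
ee_rot: [0.983, -0.181, 0.0, 0.0]
ft_force: [-0.2, 0.0, 4.2]
finger_gap: 16.8
gripper_force: 30.4
clock: 18.17
tool_pos: [442.1, -144.5, 114.9]
ee_rot: [0.983, -0.181, -0.0, 0.0]
ft_force: [-0.2, -0.5, -0.8]
finger_gap: 16.5
gripper_force: 30.1
35 96 [599.9 306.6]
35 48 [596.5 258.7]
35 0 [593.1 210.8]
35 -48 [589.7 163. ]
35 -96 [586.2 115.1]
```

```bash
python3 -m crank '[[[5,15,10,0,0,2,0],[10,25,15,0,0,3,0],[12,35,15,0,0,3,0],[12,38,5,0,0,3,0],[13,38,0,0,0,3,0],[13,38,0,0,0,3,0],[13,38,0,0,0,0,0],[13,38,0,0,0,0,0],[13,38,0,0,0,0,0],[13,38,0,0,0,0,0]]]' ; python3 -m crank '[[[13,38,0,0,0,0,0],[12,32,0,0,0,0,0],[9,22,0,0,0,0,0],[5,13,0,0,0,0,0],[2,5,0,0,0,0,0],[0,0,-15,0,0,0,0],[0,0,-20,0,0,0,0],[0,0,-20,0,0,0,0],[0,0,-15,0,0,0,0],[0,0,-10,0,0,0,0]]]';python3 -m crank '[[[0,0,-5,0,0,0,0],[0,0,0,0,0,0,0],[0,0,0,0,0,0,0],[0,0,0,0,0,0,0]]]'
```

```text
clock: 19.0
tool_pos: [558.2, 199.8, 158.7]
ee_rot: [0.999, -0.033, -0.002, 0.0]
ft_force: [-0.3, -0.7, -0.3]
finger_gap: 16.5
gripper_force: 30.1
clock: 19.83
tool_pos: [598.3, 305.1, 76.9]
ee_rot: [0.999, -0.034, -0.003, 0.002]
ft_force: [0.4, -0.3, -0.6]
finger_gap: 16.7
gripper_force: 30.1
clock: 20.17
tool_pos: [601.2, 307.0, 76.5]
ee_rot: [0.999, -0.034, 0.001, -0.001]
ft_force: [-0.3, -0.7, -1.0]
finger_gap: 16.4
gripper_force: 30.1
```

```bash
python3 -m crank '[[[0,0,-4,0,0,0,0],[0,0,-4,0,0,0,0],[0,0,-3,0,0,0,0],[0,0,-2,0,0,0,0],[0,0,0,0,0,0,0],[0,0,0,0,0,0,0]]]' | grep -E 'tool_pos|ft_f';for i in 1 2 3; do python3 -m crank '[[[0,0,-0.8,0,0,0,0],[0,0,0,0,0,0,0],[0,0,0,0,0,0,0]]]' | grep -E 'tool_pos|ft_f' | tr '\n' ' '; echo; done
```

```text
tool_pos: [600.3, 306.4, 61.8]
ft_force: [0.4, -0.0, -0.1]
tool_pos: [600.5, 306.6, 61.4] ft_force: [-0.3, 0.7, -0.4] 
tool_pos: [600.6, 306.6, 60.6] ft_force: [0.7, -0.0, 0.0] 
tool_pos: [600.6, 306.6, 60.5] ft_force: [-1.0, -1.9, 5.4]
```

```bash
python3 -m crank '[[[0,0,0.5,0,0,0,0.25],[0,0,0,0,0,0,0.35],[0,0,0,0,0,0,0.4],[0,0,0,0,0,0,0.4],[0,0,3,0,0,0,0.4],[0,0,6,0,0,0,0.4],[0,0,15,0,0,0,0.4],[0,0,25,0,0,0,0.4],[0,-5,30,0,0,0,0.4],[0,-25,20,0,0,0,0.4]]]'; python3 -m crank '[[[0,-35,0,0,0,0,0.5],[0,-38,0,0,0,3,0.5],[0,-38,0,0,0,6,0.5],[0,-38,0,0,0,6,0.5],[0,-38,0,0,0,6,0.5],[0,-38,0,0,0,6,0.5],[0,-38,0,0,0,6,0.5],[0,-30,0,0,0,6,0.5],[0,-15,0,0,0,6,0.5],[0,0,0,0,0,0,0.5]]]'; python3 -m crank '[[[0,0,0,0,0,6,0.5],[0,0,0,0,0,5,0.5],[0,0,0,0,0,0,0.5],[0,0,0,0,0,0,0.5]]]'; python3 - <<'E'
from m import *
im=arm.camera("scene");cv2.imwrite("pics/s2.png",im)
for n,i in(("scene",im),("top",arm.camera("top"))):
  for c,a in caps(n,i):
    p=plane(n,*c,14)
    if 380<p[0]<800 and -400<p[1]<370: print(n,c,a,p)
E
```

```text
clock: 22.25
tool_pos: [599.2, 283.6, 162.6]
ee_rot: [1.0, -0.03, 0.001, -0.004]
ft_force: [0.8, 1.7, 1.3]
finger_gap: 34.2
gripper_force: 0.0
clock: 23.08
tool_pos: [600.6, -39.2, 159.5]
ee_rot: [0.938, 0.347, -0.001, 0.002]
ft_force: [-0.5, -0.6, -0.1]
finger_gap: 42.7
gripper_force: 0.0
clock: 23.42
tool_pos: [600.6, -29.7, 159.7]
ee_rot: [0.899, 0.439, 0.001, -0.0]
ft_force: [-0.1, 0.8, -0.1]
finger_gap: 42.8
gripper_force: 0.0
scene [266.5 224.8] 97 [ 610.  -109.9   14. ]
scene [178.3 225.5] 93 [ 455.2 -243.3   14. ]
scene [211.8 229.3] 87 [ 523.  -201.6   14. ]
scene [198.5 271.1] 135 [ 584.6 -303.3   14. ]
top [100.1 177.7] 92 [646.4 327.5  14. ]
top [261.  188.4] 69 [ 607.5 -110.1   14. ]
top [331.5 195.7] 79 [ 583.1 -302.6   14. ]
top [295.4 219.5] 62 [ 520.4 -201.2   14. ]
top [312.4 243.9] 82 [ 453.6 -244.8   14. ]
```

View pics/s2.png

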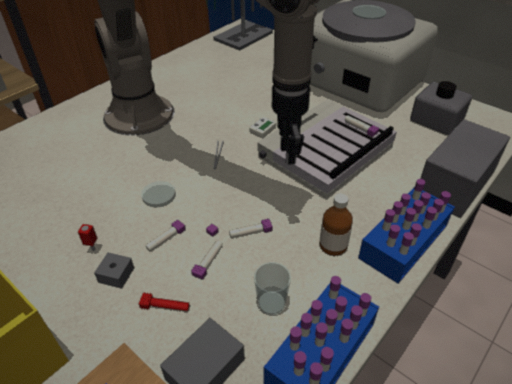

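Tube 1 lies in the leftmost lane, cap at px (373,130); the key is hidden by the gripper. Next is the tube with its cap at (266,225).

```bash
python3 -m crank '[[[-2,-15,-5,0,0,2,0.5],[-3,-25,-15,0,0,2,0.5],[-3,-28,-20,0,0,1.4,0.5],[-3,-22,-20,0,0,0,0.5],[-2,-13,-20,0,0,0,0.5],[-1,-7,-15,0,0,0,0.5],[0,0,-15,0,0,0,0.5],[0,0,-12,0,0,0,0.5],[0,0,-8,0,0,0,0.5],[0,0,0,0,0,0,0.5]]]' 30; python3 -m crank '[[[0,0,-8,0,0,0,0.5],[0,0,-6,0,0,0,0.5],[0,0,-4,0,0,0,0.5],[0,0,-3,0,0,0,0.5],[0,0,-2,0,0,0,0.5],[0,0,0,0,0,0,0.5],[0,0,0,0,0,0,0.5]]]'
```

```text
clock: 24.35
tool_pos: [585.2, -140.3, 27.4]
ee_rot: [0.877, 0.481, -0.001, -0.001]
ft_force: [-0.1, -0.9, 1.2]
finger_gap: 42.8
gripper_force: 0.0
clock: 24.93
tool_pos: [586.5, -141.5, 6.3]
ee_rot: [0.877, 0.481, 0.0, 0.0]
ft_force: [0.6, 1.5, 0.4]
finger_gap: 42.7
gripper_force: 0.0
```

```bash
python3 -m crank '[[[0,0,-1,0,0,0,0.3],[0,0,0,0,0,0,0.2],[0,0,0,0,0,0,0.1],[0,0,0,0,0,0,0],[0,0,0,0,0,0,0],[0,0,0,0,0,0,0],[0,0,0,0,0,0,0]]]' 30;  python3 -m crank '[[[0,0,3,0,0,0,0],[0,0,7,0,0,0,0],[0,0,15,0,0,0,0],[0,0,25,0,0,0,0],[0,0,35,0,0,0,0],[0,0,35,0,0,0,0],[0,5,20,0,0,-3,0],[0,15,10,0,0,-4,0],[0,25,0,0,0,-5,0],[0,30,0,0,0,-5,0]]]'; python3 -m crank '[[[1,35,0,0,0,-5,0],[1,38,0,0,0,-6,0],[1,38,0,0,0,-6,0],[1,38,0,0,0,-6,0],[1,38,0,0,0,-6,0],[1,38,0,0,0,-6,0],[1,38,0,0,0,-5,0],[1,30,0,0,0,-4.4,0],[1,20,0,0,0,0,0],[1,8,0,0,0,0,0]]]';python3 -m crank '[[[0,4,-15,0,0,0,0],[0,0,-20,0,0,0,0],[0,0,-20,0,0,0,0],[0,0,-15,0,0,0,0],[0,0,-8,0,0,0,0],[0,0,0,0,0,0,0],[0,0,0,0,0,0,0],[0,0,0,0,0,0,0]]]'
```

```text
clock: 25.52
tool_pos: [586.7, -141.5, 5.5]
ee_rot: [0.877, 0.481, 0.0, 0.0]
ft_force: [0.0, -0.7, 2.3]
finger_gap: 16.8
gripper_force: 30.7
clock: 26.35
tool_pos: [587.1, -68.5, 156.9]
ee_rot: [0.94, 0.342, 0.001, 0.001]
ft_force: [0.6, -0.6, -1.1]
finger_gap: 16.5
gripper_force: 30.6
clock: 27.18
tool_pos: [594.3, 260.7, 155.5]
ee_rot: [1.0, -0.03, -0.001, -0.002]
ft_force: [0.3, 0.1, -0.8]
finger_gap: 16.5
gripper_force: 30.6
clock: 27.85
tool_pos: [597.5, 258.5, 78.7]
ee_rot: [0.999, -0.034, 0.001, -0.001]
ft_force: [-0.1, 0.2, 0.1]
finger_gap: 16.5
gripper_force: 30.6
```

```bash
python3 -m crank '[[[0,0,-5,0,0,0,0],[0,0,-5,0,0,0,0],[0,0,-4,0,0,0,0],[0,0,-2.5,0,0,0,0],[0,0,0,0,0,0,0],[0,0,0,0,0,0,0]]]' | grep -E 'tool_pos|ft_f';for i in 1 2 3; do python3 -m crank '[[[0,0,-0.7,0,0,0,0],[0,0,0,0,0,0,0],[0,0,0,0,0,0,0]]]' | grep -E 'tool_pos|ft_f' | tr '\n' ' '; echo; done
```

```text
tool_pos: [596.4, 258.5, 60.6]
ft_force: [0.1, -0.4, -0.3]
tool_pos: [596.4, 258.5, 60.5] ft_force: [-0.8, -1.0, 4.1] 
tool_pos: [596.4, 258.5, 60.5] ft_force: [-2.9, -2.5, 7.1] 
tool_pos: [596.4, 258.5, 60.5] ft_force: [-3.9, -1.6, 10.1]
```

```bash
python3 -m crank '[[[0,0,2,0,0,0,0.25],[0,0,0,0,0,0,0.35],[0,0,0,0,0,0,0.38],[0,0,0,0,0,0,0.38],[0,0,3,0,0,0,0.38],[0,0,6,0,0,0,0.38],[0,0,15,0,0,0,0.38],[0,0,25,0,0,0,0.38],[0,-5,30,0,0,0,0.38],[0,-25,20,0,0,0,0.4]]]'; python3 -m crank '[[[0,-35,0,0,0,-5,0.5],[0,-38,0,0,0,-7,0.5],[0,-38,0,0,0,-7,0.5],[0,-38,0,0,0,-7,0.5],[0,-38,0,0,0,-7,0.5],[0,-38,0,0,0,-7,0.5],[0,-38,0,0,0,-7,0.5],[0,-38,0,0,0,-7,0.5],[0,-25,0,0,0,-7,0.5],[0,-12,0,0,0,-7,0.5]]]'; python3 -m crank '[[[0,0,0,0,0,-2.4,0.5],[0,0,0,0,0,0,0.5],[0,0,0,0,0,0,0.5]]]'; python3 - <<'E'
from m import *
im=arm.camera("scene");t=arm.camera("top");cv2.imwrite("pics/s3.png",im);cv2.imwrite("pics/t3.png",t)
for n,i in(("scene",im),("top",t)):
  for c,a in caps(n,i):
    p=plane(n,*c,14)
    if 380<p[0]<800 and -400<p[1]<370: print(n,c,a,p)
print(arm.read_state()["q"])
E
```

```text
clock: 29.93
tool_pos: [595.6, 235.7, 162.9]
ee_rot: [1.0, -0.03, 0.001, -0.004]
ft_force: [-0.3, 1.1, 0.9]
finger_gap: 34.1
gripper_force: 0.0
clock: 30.77
tool_pos: [595.8, -116.6, 160.3]
ee_rot: [0.805, -0.593, 0.002, 0.002]
ft_force: [-0.4, -0.5, -0.1]
finger_gap: 42.7
gripper_force: 0.0
clock: 31.02
tool_pos: [596.7, -108.8, 160.0]
ee_rot: [0.798, -0.603, 0.0, -0.0]
ft_force: [-0.3, 0.7, -1.2]
finger_gap: 42.6
gripper_force: 0.0
scene [367.6 134.1] 172 [606.9 348.1  14. ]
scene [178.4 225.7] 99 [ 456.1 -243.6   14. ]
scene [211.9 229.3] 88 [ 523.2 -201.5   14. ]
scene [198.5 271.2] 138 [ 584.8 -303.4   14. ]
top [100.3 177.7] 93 [646.3 327.   14. ]
top [119.1 178.1] 92 [644.2 276.1  14. ]
top [331.6 195.7] 78 [ 583.2 -302.7   14. ]
top [312.4 243.7] 78 [ 453.9 -245.    14. ]
[ 0.2  0.5 -0.   1.5  0.   1.2 -2.7]
```

```bash
python3 -m crank '[[[-2,-15,-5,0,0,0,0.5],[-4,-28,-15,0,0,0,0.5],[-5,-35,-20,0,0,0,0.5],[-5,-35,-20,0,0,0,0.5],[-4,-25,-20,0,0,0,0.5],[-3,-13,-15,0,0,0,0.5],[-1,-5.6,-15,0,0,0,0.5],[0,0,-12,0,0,0,0.5],[0,0,-8,0,0,0,0.5],[0,0,0,0,0,0,0.5]]]' 30; python3 -m crank '[[[0,0,-8,0,0,0,0.5],[0,0,-6,0,0,0,0.5],[0,0,-4,0,0,0,0.5],[0,0,-3,0,0,0,0.5],[0,0,-2,0,0,0,0.5],[0,0,0,0,0,0,0.5],[0,0,0,0,0,0,0.5]]]'
```

```text
clock: 31.95
tool_pos: [571.8, -263.3, 27.5]
ee_rot: [0.798, -0.603, -0.002, -0.0]
ft_force: [0.1, -0.3, -0.0]
finger_gap: 42.6
gripper_force: 0.0
clock: 32.53
tool_pos: [572.5, -266.2, 6.7]
ee_rot: [0.797, -0.604, 0.0, -0.0]
ft_force: [0.2, 0.3, 0.3]
finger_gap: 42.6
gripper_force: 0.0
```

```bash
python3 -m crank '[[[0,0,-1.3,0,0,0,0.3],[0,0,0,0,0,0,0.2],[0,0,0,0,0,0,0.1],[0,0,0,0,0,0,0],[0,0,0,0,0,0,0],[0,0,0,0,0,0,0],[0,0,0,0,0,0,0]]]' 30;  python3 -m crank '[[[0,0,3,0,0,0,0],[0,0,7,0,0,0,0],[0,0,15,0,0,0,0],[0,0,25,0,0,0,0],[0,0,35,0,0,0,0],[0,0,35,0,0,0,0],[0,5,20,0,0,3,0],[0,15,10,0,0,4,0],[1,25,0,0,0,5,0],[1,32,0,0,0,6,0]]]'; python3 -m crank '[[[2,38,0,0,0,6,0],[2,38,0,0,0,6,0],[2,38,0,0,0,6,0],[2,38,0,0,0,6,0],[2,38,0,0,0,6,0],[2,38,0,0,0,6,0],[2,38,0,0,0,6,0],[2,38,0,0,0,5,0],[1.6,36,0,0,0,5.3,0],[1,28,0,0,0,0,0]]]';python3 -m crank '[[[0,20,0,0,0,0,0],[0,12,-10,0,0,0,0],[0,0,-20,0,0,0,0],[0,0,-20,0,0,0,0],[0,0,-15,0,0,0,0],[0,0,-10,0,0,0,0],[0,0,-3,0,0,0,0],[0,0,0,0,0,0,0],[0,0,0,0,0,0,0],[0,0,0,0,0,0,0]]]'
```

```text
clock: 33.12
tool_pos: [572.7, -266.3, 5.6]
ee_rot: [0.797, -0.604, 0.0, -0.0]
ft_force: [-0.5, -0.0, 1.5]
finger_gap: 16.3
gripper_force: 30.5
clock: 33.95
tool_pos: [574.6, -192.1, 157.3]
ee_rot: [0.881, -0.472, 0.002, 0.001]
ft_force: [0.4, 0.4, -1.7]
finger_gap: 16.8
gripper_force: 30.4
clock: 34.78
tool_pos: [592.2, 183.1, 155.9]
ee_rot: [0.999, -0.032, -0.0, -0.001]
ft_force: [0.7, -0.2, 0.5]
finger_gap: 16.6
gripper_force: 30.5
clock: 35.62
tool_pos: [594.0, 211.1, 78.6]
ee_rot: [0.999, -0.035, 0.001, -0.0]
ft_force: [0.4, 0.9, -0.3]
finger_gap: 16.5
gripper_force: 30.5
```

```bash
python3 -m crank '[[[0,0,-5,0,0,0,0],[0,0,-5,0,0,0,0],[0,0,-4,0,0,0,0],[0,0,-2.5,0,0,0,0],[0,0,0,0,0,0,0],[0,0,0,0,0,0,0]]]' | grep -E 'tool_pos|ft_f'; python3 -m crank '[[[0,0,-0.7,0,0,0,0],[0,0,0,0,0,0,0],[0,0,0,0,0,0,0]]]' | grep -E 'tool_pos|ft_f' | tr '\n' ' '
```

```text
tool_pos: [592.9, 210.9, 60.6]
ft_force: [-0.3, 0.1, 0.5]
tool_pos: [593.0, 210.9, 60.5] ft_force: [-2.4, -0.7, 4.2]
```

```bash
python3 -m crank '[[[0,0,0.7,0,0,0,0.25],[0,0,0,0,0,0,0.35],[0,0,0,0,0,0,0.38],[0,0,0,0,0,0,0.38],[0,0,3,0,0,0,0.38],[0,0,6,0,0,0,0.38],[0,0,15,0,0,0,0.38],[0,0,25,0,0,0,0.38],[0,-5,30,0,0,0,0.38],[0,-25,20,0,0,3,0.4]]]'; python3 -m crank '[[[0,-32,0,0,0,7,0.5],[-5,-32,0,0,0,7,0.5],[-10,-32,0,0,0,7,0.5],[-10,-32,0,0,0,7,0.5],[-10,-32,0,0,0,7,0.5],[-10,-32,0,0,0,7,0.5],[-10,-32,0,0,0,7,0.5],[-5,-32,0,0,0,7,0.5],[0,-20,0,0,0,7,0.5],[0,-8,0,0,0,7,0.5]]]'; python3 -m crank '[[[0,0,0,0,0,7,0.5],[0,0,0,0,0,7,0.5],[0,0,0,0,0,4,0.5],[0,0,0,0,0,0,0.5],[0,0,0,0,0,0,0.5]]]'; python3 - <<'E'
from m import *
im=arm.camera("scene");t=arm.camera("top");cv2.imwrite("pics/s4.png",im);cv2.imwrite("pics/t4.png",t)
for n,i in(("scene",im),("top",t)):
  for c,a in caps(n,i):
    p=plane(n,*c,14)
    if 380<p[0]<800 and -400<p[1]<370: print(n,c,a,p)
E
```

```text
clock: 37.2
tool_pos: [592.6, 188.1, 163.4]
ee_rot: [1.0, -0.004, 0.002, -0.004]
ft_force: [0.7, 1.7, 0.5]
finger_gap: 34.5
gripper_force: 0.0
clock: 38.03
tool_pos: [532.4, -109.1, 160.3]
ee_rot: [0.825, 0.566, -0.001, 0.002]
ft_force: [0.3, 0.1, -0.1]
finger_gap: 42.4
gripper_force: 0.0
clock: 38.45
tool_pos: [533.2, -103.2, 160.3]
ee_rot: [0.726, 0.688, 0.0, 0.0]
ft_force: [-1.0, 0.2, 0.1]
finger_gap: 42.7
gripper_force: 0.0
scene [362.2 138. ] 258 [604.6 322.1  14. ]
scene [197.7 228.2] 94 [ 495.6 -220.1   14. ]
scene [211.7 229.2] 89 [ 522.4 -201.4   14. ]
top [100.1 177.7] 91 [646.3 327.3  14. ]
top [119.1 178. ] 90 [644.4 276.   14. ]
top [138.3 179.7] 89 [638.7 224.1  14. ]
```

The last tube has been knocked: its cap now shows at scene px (198,228). I look again.

```bash
python3 -c "
from h import *
crop(cv2.imread('pics/s4.png'),130,190,240,270,7,'s4c')"
```

```text
(no output)
```

View pics/s4c.png

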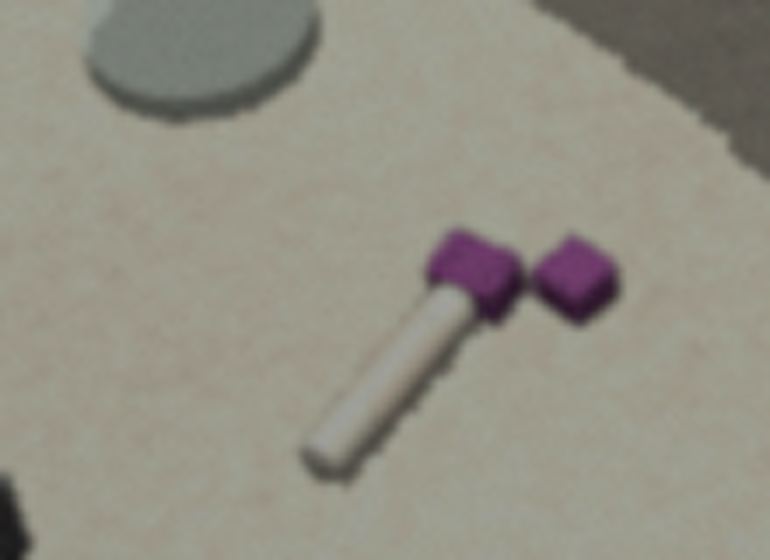

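```bash
python3 - <<'E'
from m import *
f=lambda u,v:plane("scene",*cp(u,v,130,190,7),9)[:2]
t,j=f(326,460),f(463,297);d=j-t;n=np.linalg.norm(d);print(t,j,n,np.degrees(np.arctan2(d[1],d[0])),t+50*d/n, j-28*d/n)
c=plane("scene",197.7,228.2,14)[:2];e=c-t;print(c,np.linalg.norm(e),np.degrees(np.arctan2(e[1],e[0])),c-39*e/np.linalg.norm(e))
E
```

```text
[ 513.5 -303.1] [ 497.1 -228.4] 76.5362650588145 102.4045429766434 [ 502.8 -254.3] [ 503.1 -255.7]
[ 495.7 -220.1] 84.91798966843635 102.09211439601319 [ 503.9 -258.2]
```

```bash
python3 -m crank '[[[-3,-15,-5,0,0,4,0.5],[-5,-28,-15,0,0,5,0.5],[-6,-35,-20,0,0,5,0.5],[-6,-33,-20,0,0,1.4,0.5],[-6,-22,-20,0,0,0,0.5],[-4,-12,-15,0,0,0,0.5],[-1,-6,-15,0,0,0,0.5],[0,0,-12,0,0,0,0.5],[0,0,-8,0,0,0,0.5],[0,0,0,0,0,0,0.5]]]' 30; python3 -m crank '[[[0,0,-8,0,0,0,0.5],[0,0,-6,0,0,0,0.5],[0,0,-4,0,0,0,0.5],[0,0,-3,0,0,0,0.5],[0,0,-2,0,0,0,0.5],[0,0,0,0,0,0,0.5],[0,0,0,0,0,0,0.5]]]'
```

```text
clock: 39.38
tool_pos: [501.2, -252.3, 28.2]
ee_rot: [0.626, 0.78, -0.0, -0.002]
ft_force: [-0.9, -0.3, 0.2]
finger_gap: 42.4
gripper_force: 0.0
clock: 39.97
tool_pos: [502.2, -254.1, 6.9]
ee_rot: [0.627, 0.779, 0.0, 0.0]
ft_force: [-0.2, -0.0, 0.2]
finger_gap: 42.5
gripper_force: 0.0
```

```bash
python3 -m crank '[[[0,0,-1.3,0,0,0,0.3],[0,0,0,0,0,0,0.2],[0,0,0,0,0,0,0.1],[0,0,0,0,0,0,0],[0,0,0,0,0,0,0],[0,0,0,0,0,0,0],[0,0,0,0,0,0,0]]]' 30
```

```text
clock: 40.55
tool_pos: [502.3, -254.2, 5.8]
ee_rot: [0.627, 0.779, 0.0, 0.0]
ft_force: [-0.2, 0.8, 0.9]
finger_gap: 16.3
gripper_force: 30.6
```

```bash
python3 -m crank '[[[0,0,3,0,0,0,0],[0,0,7,0,0,0,0],[0,0,15,0,0,0,0],[0,0,25,0,0,0,0],[0,0,35,0,0,-3,0],[0,0,35,0,0,-5,0],[2,5,20,0,0,-6,0],[3,15,10,0,0,-6,0],[5,22,0,0,0,-7,0],[6,28,0,0,0,-7,0]]]'; python3 -m crank '[[[7,32,0,0,0,-7,0],[7,32,0,0,0,-7,0],[7,32,0,0,0,-7,0],[7,32,0,0,0,-7,0],[7,32,0,0,0,-7,0],[7,32,0,0,0,-7,0],[7,32,0,0,0,-7,0],[7,32,0,0,0,-7,0],[6,32,0,0,0,-7,0],[5,32,0,0,0,-6,0]]]';python3 -m crank '[[[4,28,0,0,0,-3.3,0],[4,18,0,0,0,0,0],[3,11,-10,0,0,0,0],[0.4,0,-20,0,0,0,0],[0,0,-20,0,0,0,0],[0,0,-15,0,0,0,0],[0,0,-10,0,0,0,0],[0,0,-3,0,0,0,0],[0,0,0,0,0,0,0],[0,0,0,0,0,0,0]]]'; python3 -m crank '[[[0,0,0,0,0,0,0],[0,0,0,0,0,0,0]]]'
```

```text
clock: 41.38
tool_pos: [518.4, -186.0, 157.2]
ee_rot: [0.83, 0.558, 0.0, 0.002]
ft_force: [1.2, 0.1, -1.3]
finger_gap: 16.4
gripper_force: 30.5
clock: 42.22
tool_pos: [585.1, 137.6, 155.9]
ee_rot: [1.0, -0.008, 0.0, -0.0]
ft_force: [0.1, -1.1, 0.2]
finger_gap: 16.6
gripper_force: 30.5
clock: 43.05
tool_pos: [596.8, 192.3, 77.8]
ee_rot: [0.999, -0.034, 0.0, -0.0]
ft_force: [-0.3, 0.3, -0.9]
finger_gap: 16.7
gripper_force: 31.0
clock: 43.22
tool_pos: [596.9, 192.8, 77.9]
ee_rot: [0.999, -0.034, 0.001, -0.0]
ft_force: [0.3, 0.0, -0.4]
finger_gap: 16.5
gripper_force: 31.0
```

```bash
python3 -m crank '[[[0,0,8,0,0,0,0],[0,0,15,0,0,0,0],[-2,-8,5,0,0,0,0],[-3,-12,0,0,0,0,0],[-2,-8,-5,0,0,0,0],[0,-1.8,-8,0,0,0,0],[0,0,-10,0,0,0,0],[0,0,-5,0,0,0,0],[0,0,0,0,0,0,0],[0,0,0,0,0,0,0]]]'; python3 - <<'E'
from m import *
t=arm.camera("top");cv2.imwrite("pics/t5.png",t);im=arm.camera("scene");cv2.imwrite("pics/s5.png",im)
crop(im,255,80,405,195,5.2,"s5c")
E
```

```text
clock: 44.05
tool_pos: [588.5, 163.6, 76.2]
ee_rot: [0.999, -0.033, -0.001, 0.0]
ft_force: [-0.1, 0.1, -0.4]
finger_gap: 16.5
gripper_force: 31.0
```

View pics/s5c.png

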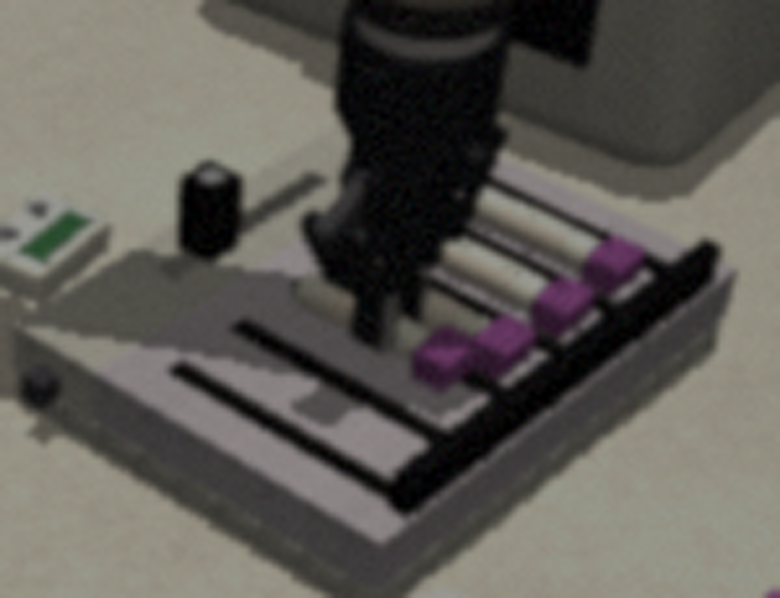

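The key stands upright in the channel at crop (210,210). Three tubes lie in their lanes with caps at the rail, and the fourth is held above its lane at (445,355). I set it down.

```bash
python3 -m crank '[[[0,0,-5,0,0,0,0],[0,0,-5,0,0,0,0],[0,0,-4,0,0,0,0],[0,0,-2,0,0,0,0],[0,0,0,0,0,0,0],[0,0,0,0,0,0,0]]]' | grep -E 'tool_pos|ft_f'; for i in 1 2; do python3 -m crank '[[[0,0,-0.7,0,0,0,0],[0,0,0,0,0,0,0],[0,0,0,0,0,0,0]]]' | grep -E 'tool_pos|ft_f' | tr '\n' ' '; done
```

```text
tool_pos: [589.2, 163.1, 61.5]
ft_force: [-1.5, 1.4, 1.8]
tool_pos: [589.3, 163.1, 61.0] ft_force: [-0.9, -1.3, 2.2] tool_pos: [589.4, 163.1, 60.5] ft_force: [-2.3, -0.6, 4.1]
```

```bash
python3 -m crank '[[[0,0,0.7,0,0,0,0.25],[0,0,0,0,0,0,0.35],[0,0,0,0,0,0,0.38],[0,0,0,0,0,0,0.38],[0,0,3,0,0,0,0.38],[0,0,6,0,0,0,0.38],[0,0,15,0,0,0,0.38],[0,0,25,0,0,0,0.38],[0,0,25,0,0,0,0.38],[0,0,15,0,0,0,0.4]]]'; python3 -m crank '[[[-5,1,0,0,0,0,0.8],[-15,3,0,0,0,0,0.8],[-25,6,0,0,0,0,0.8],[-30,7,0,0,0,0,0.8],[-28,6,0,0,0,0,0.8],[-18,4,0,0,0,0,0.8],[-10,2,0,0,0,0,0.8],[0,0,0,0,0,0,0.8],[0,0,0,0,0,0,0.8],[0,0,0,0,0,0,0.8]]]'; python3 - <<'E'
from m import *
t=arm.camera("top");im=arm.camera("scene");a=cv2.resize(im[80:195,255:405],(600,460),interpolation=2);cv2.imwrite("pics/s6.png",a);cv2.imwrite("pics/t6.png",t)
E
```

```text
clock: 45.98
tool_pos: [590.8, 163.8, 153.3]
ee_rot: [0.999, -0.034, 0.002, -0.001]
ft_force: [0.9, -0.1, 0.9]
finger_gap: 34.0
gripper_force: 0.0
clock: 46.82
tool_pos: [460.0, 191.3, 149.8]
ee_rot: [0.999, -0.035, 0.001, 0.0]
ft_force: [-0.0, -0.6, -0.2]
finger_gap: 68.6
gripper_force: 0.0
```

View pics/s6.png

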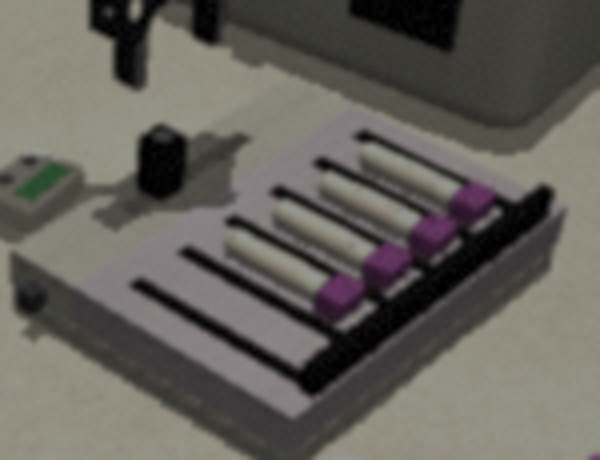

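All four tubes lie straight in their lanes, caps at the rail. I fetch the key at (160,160).

```bash
python3 -m crank '[[[-1,1,-12,0,0,0,0.8],[0,0,-18,0,0,0,0.8],[0,0,-18,0,0,0,0.8],[0,0,-14,0,0,0,0.8],[0,0,-10,0,0,0,0.8],[0,0,-7,0,0,0,0.8],[0,0,-4,0,0,0,0.8],[0,0,-1,0,0,0,0.8],[0,0,0,0,0,0,0.8],[0,0,0,0,0,0,0.8]]]' 40; python3 -m crank '[[[0,0,0,0,0,0,0.4],[0,0,0,0,0,0,0.3],[0,0,0,0,0,0,0.2],[0,0,0,0,0,0,0],[0,0,0,0,0,0,0],[0,0,0,0,0,0,0],[0,0,0,0,0,0,0],[0,0,0,0,0,0,0]]]' 40
```

```text
clock: 47.75
tool_pos: [458.1, 193.4, 66.5]
ee_rot: [0.999, -0.034, 0.001, -0.0]
ft_force: [-0.2, 0.1, -0.1]
finger_gap: 68.2
gripper_force: 0.0
clock: 48.42
tool_pos: [457.8, 193.2, 66.3]
ee_rot: [0.999, -0.034, 0.0, -0.0]
ft_force: [-0.8, -0.3, 5.0]
finger_gap: 25.1
gripper_force: 39.8
```

```bash
python3 -m crank '[[[0,0,3,0,0,0,0],[0,0,7,0,0,0,0],[0,0,12,0,0,0,0],[0,0,18,0,0,0,0],[0,0,25,0,0,0,0],[0,0,25,0,0,0,0],[0,0,15,0,0,0,0],[0,0,5,0,0,0,0],[0,-15,0,0,0,0,0],[0,-25,0,0,0,0,0]]]'; python3 -m crank '[[[0,-35,0,0,0,0,0],[0,-35,0,0,0,0,0],[0,-35,0,0,0,4,0],[0,-35,0,0,0,4,0],[0,-35,0,0,0,4,0],[0,-35,0,0,0,4,0],[0,-35,0,0,0,4,0],[-2,-35,0,0,0,4,0],[-2,-35,0,0,0,4,0],[-2,-35,0,0,0,4,0]]]';python3 -m crank '[[[-2,-35,0,0,0,0,0],[0,-35,0,0,0,0,0],[0,-35,0,0,0,0,0],[0,-35,0,0,0,0,0],[0,-35,0,0,0,0,0],[0,-25,0,0,0,0,0],[0,-14,0,0,0,0,0],[0,-8,0,0,0,0,0],[0,0,0,0,0,0,0],[0,0,0,0,0,0,0]]]';python3 -m crank '[[[0,0,-20,0,0,0,0],[0,0,-20,0,0,0,0],[0,0,-15,0,0,0,0],[0,0,-10,0,0,0,0],[0,0,-5,0,0,0,0],[0,0,0,0,0,0,0],[0,0,0,0,0,0,0],[0,0,0,0,0,0,0]]]'; python3 - <<'E'
from m import *
im=arm.camera("scene");crop(im,80,220,150,300,7,"s7")
s=arm.read_state();p=s["tool_pos"];print(p,s["ee_rot"],proj("scene",[p[0],p[1],p[2]-38.3])-[80,220],proj("scene",[450.3,-418.7,35])-[80,220])
E
```

```text
clock: 49.25
tool_pos: [456.6, 156.2, 175.8]
ee_rot: [1.0, -0.031, -0.0, -0.001]
ft_force: [0.8, -0.7, -1.4]
finger_gap: 25.2
gripper_force: 39.5
clock: 50.08
tool_pos: [450.2, -198.2, 174.7]
ee_rot: [0.97, 0.245, -0.001, -0.001]
ft_force: [1.1, 1.1, -1.8]
finger_gap: 25.8
gripper_force: 39.4
clock: 50.92
tool_pos: [449.4, -417.5, 174.8]
ee_rot: [0.97, 0.243, -0.0, -0.001]
ft_force: [0.3, 0.5, -0.8]
finger_gap: 25.3
gripper_force: 39.5
clock: 51.58
tool_pos: [450.4, -419.2, 107.1]
ee_rot: [0.97, 0.243, 0.001, 0.001]
ft_force: [-0.6, -0.1, -0.9]
finger_gap: 25.5
gripper_force: 39.5
[ 450.3 -419.4  107.2] [1.  0.2 0.  0. ] [28.2 35.3] [32.3 45.4]
```

View pics/s7.png

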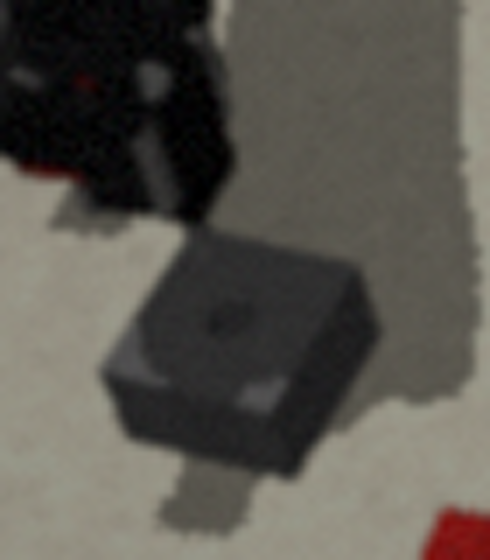

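The hole is at crop (229,319), matching the prediction to within half a pixel. I insert the key gently.

```bash
python3 -m crank '[[[-0.5,0.3,-6,0,0,0,0],[0,0,-8,0,0,0,0],[0,0,-6,0,0,0,0],[0,0,-4,0,0,0,0],[0,0,-3,0,0,0,0],[0,0,0,0,0,0,0],[0,0,0,0,0,0,0]]]'| grep -E 'tool_pos|ft_f' | tr '\n' ' '; for i in 1 2 3 4 5; do python3 -m crank '[[[0,0,-1.5,0,0,0,0],[0,0,-1.5,0,0,0,0],[0,0,0,0,0,0,0]]]' | grep -E 'tool_pos|ft_f' | tr '\n' ' '; done
```

```text
tool_pos: [448.9, -418.5, 78.5] ft_force: [0.3, -0.3, -1.3] tool_pos: [448.9, -418.6, 75.7] ft_force: [-0.4, 0.5, -0.9] tool_pos: [448.7, -418.4, 72.5] ft_force: [0.2, 0.8, -1.5] tool_pos: [448.7, -418.4, 69.4] ft_force: [-0.4, -1.1, -1.9] tool_pos: [448.7, -418.4, 66.4] ft_force: [0.7, 0.0, -0.2] tool_pos: [448.7, -418.4, 63.4] ft_force: [-0.9, -0.0, -1.3]
```

```bash
python3 -m crank '[[[0.8,0,-3,0,0,0,0],[0,0,-3,0,0,0,0],[0,0,-3,0,0,0,0],[0,0,-3,0,0,0,0],[0,0,-2,0,0,0,0],[0,0,0,0,0,0,0],[0,0,0,0,0,0,0]]]'| grep -E 'tool_pos|ft_f' | tr '\n' ' '; for i in 1 2 3 4; do python3 -m crank '[[[0,0,-0.8,0,0,0,0],[0,0,0,0,0,0,0],[0,0,0,0,0,0,0]]]' | grep -E 'tool_pos|ft_f' | tr '\n' ' '; done
```

```text
tool_pos: [449.6, -418.5, 49.6] ft_force: [-0.0, -0.1, -0.8] tool_pos: [449.8, -418.7, 49.1] ft_force: [-0.3, 0.9, -1.3] tool_pos: [449.7, -418.6, 48.2] ft_force: [0.5, 0.4, -2.1] tool_pos: [449.7, -418.6, 47.3] ft_force: [0.2, -0.5, -0.8] tool_pos: [449.7, -418.6, 46.5] ft_force: [-0.8, 0.2, -1.1]
```

```bash
for i in 1 2; do python3 -m crank '[[[0,0,-0.6,0,0,0,0],[0,0,0,0,0,0,0],[0,0,0,0,0,0,0]]]' | grep -E 'tool_pos|ft_f' | tr '\n' ' '; done
```

```text
tool_pos: [449.8, -418.7, 46.4] ft_force: [-0.5, 0.6, -0.1] tool_pos: [449.8, -418.7, 46.3] ft_force: [-2.0, 1.9, 4.8]
```

Seated on the stand at the expected height. I release, retreat and check.

```bash
python3 -m crank '[[[0,0,0,0,0,0,0.4],[0,0,0,0,0,0,0.6],[0,0,0,0,0,0,0.8],[0,0,0,0,0,0,0.9],[0,0,0,0,0,0,0.9],[0,0,5,0,0,0,0.9],[0,0,10,0,0,0,0.9],[0,0,20,0,0,0,0.9],[0,0,30,0,0,0,0.9],[0,0,35,0,0,0,0.9]]]'; python3 -m crank '[[[-10,0,30,0,0,0,0.9],[-20,-5,15,0,0,0,0.9],[-35,-10,0,0,0,0,0.9],[-35,-15,0,0,0,0,0.9],[-30,-10,0,0,0,0,0.9],[-20,-8,0,0,0,0,0.9],[-10,0,0,0,0,0,0.9],[0,0,0,0,0,0,0.9],[0,0,0,0,0,0,0.9],[0,0,0,0,0,0,0.9]]]'; python3 - <<'E'
from m import *
cv2.imwrite("pics/s8.png",arm.camera("scene"))
E
```

```text
clock: 56.38
tool_pos: [448.7, -417.7, 145.6]
ee_rot: [0.97, 0.243, -0.001, -0.001]
ft_force: [0.6, 0.1, -0.3]
finger_gap: 76.9
gripper_force: 0.0
clock: 57.22
tool_pos: [292.6, -465.3, 190.7]
ee_rot: [0.97, 0.245, 0.001, 0.0]
ft_force: [-0.6, 0.5, -0.9]
finger_gap: 76.6
gripper_force: 0.0
```

View pics/s8.png

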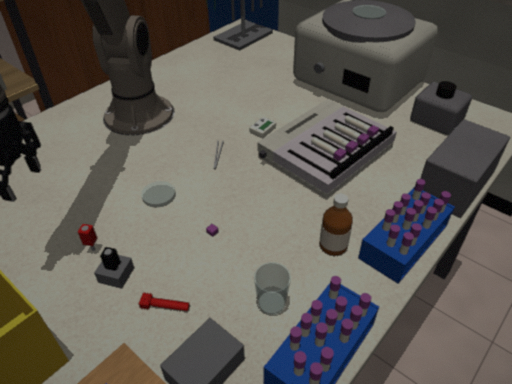

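The key is home in its stand at (112,262). The four tubes are in their lanes around (350,140), and the bottle (337,225) and beaker (272,288) are standing.

```bash
python3 -c "
from rig import arm
print(arm.sign_off())"
```

```text
the job is handed in; nothing more can be done
None
```

The job is done and handed in at about 57 s: the shaker was locked first, all four tubes lie in their own lanes with caps to the back rail, the key is fully home in its stand, and the bottle and beaker are still standing.

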